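# Sort the bag clips by feel

### The arm

A 6-joint arm with a two-finger parallel gripper is mounted at the origin on a cart in front of the work surface, level with it; the furniture and walls round the work are solid. World frame = base frame: x ahead of the robot, y to its left, z up, the work surface at z = 0. Lengths are in m, angles in rad, forces in N, time in s.
With the tool pointing down it reaches from about 0.375 to 0.825 m from the base axis. Payload 5.5 kg.
Tool frame: the origin (TCP) lies midway between the tips of the shut fingers; the grasp point (between the pads) lies bot.hold_point_z behind it (bot.hold_point_z is the distance from the TCP to the grasp point, in m); z points along the fingers, y is the line along which they close (so a half turn about z gives the same grasp; the last joint's range is limited). The gripper opens to 85 mm and grips with 20 to 120 N. Pads are 22 mm wide; open, the fingers measure 114 mm over their backs; the gripper's body (76 mm by 85 mm) begins 54 mm behind the grasp point. The pads swing forward as they close: fully open they stand 13 mm farther back than shut.
Start: joints at [-1.315, 0.314, -0.047, 1.21, 0, 1.571], TCP at [0.152, -0.58, 0.231] pointing down, gripper open.
Joint ranges: [-2.67, 2.67], [-0.69, 1.73], [-1.03, 1.25], [-2.08, 2.16], [-1.42, 1.45], [-3.14, 3.14]. Speed limits (rad/s): [2.39, 2.39, 3.01, 3.14, 3.14, 3.14].

### API

Orientations are given as a rotation vector (axis times angle).
In Python, from station import bot, viewer, order gives the robot as it stands.
- The arm moves only by the shell command python3 -m pendant 'ROWS' [FORCE]. ROWS is JSON, a list of rows, each a list of 3 entries, a list of its own where there are three numbers: the opening, from 0 (shut) to 1 (fully open), then the shift along the tool's x, y, z in m, then the turn about the tool's z in degrees. In form: [[claw, [dx, dy, dz], turn], ...]. A call has 1 to 8 rows; each row shifts and turns the commanded pose from where the row before left it, along the tool's axes as they then stand; what a row does not reach is not made up. A row lasts 1/10 s, in which the tool goes at most 50 mm and 8.59 degrees, less where a joint would pass 70% of its speed; a pose out of reach is approached as far as the arm can. A call is refused whole if a number of a shift passes 0.05 or a number of a turn 8.59, either way. A call with a gripper value outside its range is refused whole. The fingers move at their own pace and stop on an object; FORCE is the grip in N (left out, the last holds). Time passes only in rows, so rows that do not move let the fingers close. It gives the time, the measured TCP pose, the force, the opening and the grip force at its end, in the units of the state.
- bot.read_state(): the state, without advancing time (a new reading comes with each control period).
- viewer.snapshot(name): name is "side" or "top" or "wrist"; returns a dict with "frame" (420x560x3 uint8, red, green, blue), "fx", "fy", "cx", "cy" (pixels), "extrinsics" (4x4, takes a point from world to camera coordinates); the wrist camera has in their place "mount" (4x4, takes a point from camera to tool coordinates, whose origin is the TCP and whose axes are the flange's). Camera axes: x right, y up, looking along -z (the intrinsics and any distortion apply to the point x, -y, -z); pixel columns grow to the right and rows downward; lengths in m; the calibration is good to about 2 mm. A picture is of the moment at which its call begins: read the wrist's pose just before it. There is no depth.
- order.job_done(): hands the job in; it is judged then, once.
The state is a dict: "clock": time; "joint_positions": joint angles; "qd": joint speeds; "effort": joint torques, N m; "tool_pos": TCP position; "tool_rot": TCP orientation; "contact_force": force on the tool from outside, world axes, zero at the start; "ft_torque": the same for the moment, N m; "width": opening from 0.0 (shut) to 1.0 (fully open); "grip_force": force on a finger pad.
Only numpy, scipy, OpenCV 4.12 (cv2) and the standard library are available. Lean on these libraries where they do the work, as an engineer would, in place of code of your own. Each camera call takes 0.05 s, during which the arm holds its last target. There are 200 camera calls.

### The job

The pantry's bag clips need sorting by feel: press the thumb latch so that the clip box springs open, squeeze each of the three clips on the sloping strip, put the ones whose spring is still firm into the box and any that have gone slack into the green bowl, then push the lid down until it snaps shut. Leave the other things on the worktop where they are.

Things in the scene. Friction and masses are not known exactly. Their poses are not given: they have to be found in the camera images.
- clip_1: Plain white plastic bag clip, one of three that look alike, clamped jaws-down on the strip's edge: two levers 22 mm wide on a coil spring, 82 mm long, 35 g. Origin on the pivot, mid-width; +z from jaws to handles (handle tips end 44 mm above the pivot, jaws 37 mm below it), y the pivot axis, x the way its handles are squeezed. Squeezed, it pulls out of the strip along +z.
- clip_2: Bag clip, like clip_1. For all three: the handles flare, 40 mm over the outside of their tips when clamped on the strip, 43 mm when a firm one is shut on nothing, 21 mm when squeezed to the stop. Which clips are slack, and how many, cannot be seen, only felt.
- clip_3: Bag clip, like clip_1. For all three: a firm one needs about 8 N at the handle tips to begin to open and 25 N to reach the stop, so that a 20 N grip leaves it 30 to 33 mm wide; a slack one needs 1 to 3 N all the way and goes to the stop (21 mm) under any grip.
- clip_1_lever (a joint): Swinging lever of clip_1, the +x one (the other is fixed in the clip's frame): 0 when the jaws are clamped on the strip, 0.42 rad when the handles are squeezed to the stop. Let go off the strip, a firm clip shuts fully (-0.08), while a slack one no longer shuts (-0.02, jaws 2 mm apart).
- clip_2_lever (a joint): Swinging lever of clip_2, the +x one (the other is fixed in the clip's frame): 0 when the jaws are clamped on the strip, 0.42 rad when the handles are squeezed to the stop. Let go off the strip, a firm clip shuts fully (-0.08), while a slack one no longer shuts (-0.02, jaws 2 mm apart).
- clip_3_lever (a joint): Swinging lever of clip_3, the +x one (the other is fixed in the clip's frame): 0 when the jaws are clamped on the strip, 0.42 rad when the handles are squeezed to the stop. Let go off the strip, a firm clip shuts fully (-0.08), while a slack one no longer shuts (-0.02, jaws 2 mm apart).
- strip_edge (a point): Middle of the upper edge of the sloping strip, a fixed steel stand: a plate 3 mm thick and 236 mm long on a flat foot. Axes of the stand: y along the edge, z up. The plate leans 35 degrees from upright towards the robot (-x), so the clips' handles point up along (-0.57, 0, 0.82). The edge is 89 mm above the worktop; clips at y about -76, 0, 76 mm.
- clip_box: White plastic box with a sprung lid, fixed to the worktop: 126 (x) by 206 (y) by 55 mm high, walls and floor 3 mm, inside 120 by 200 mm. Origin in the middle of its underside; +x points away from the robot, to the hinge side; the thumb latch is in the middle of the -x side.
- lid (a joint): Lid of the clip box, hinged along y at the box's far upper edge (box x = 66 mm, z = 55 mm), free edge 132 mm from the hinge. 0 = shut and latched, 1.40 rad = sprung open (standing 80 degrees up); its spring always lifts it. Pushed right down at the free edge it snaps over the latch; that takes 4 to 7 N there. There is a 9 mm deep skirt under the free edge.
- lid_edge (a point): Point on the lid's upper face, in the middle of its free edge, 6 mm in from the edge and 126 mm from the hinge; its z is the normal of the lid's upper (outer) face, its -x points to the free edge. When the lid is shut it is 61 mm above the worktop.
- latch_pad (a point): Middle of the upper face of the thumb latch's pad, 26 mm square, grey, on the robot's side of the clip box, 96 mm from the box's centre and 29 mm above the worktop. Pressing it down about 5 mm (3 N; stop at 8 mm) frees the lid, which springs up at once; it returns by itself.
- bowl: Green scalloped bowl, 239 mm across, 54 mm high, inner floor 6 mm up and about 150 mm wide, loose on the worktop, 150 g. Origin in the middle of its underside. For the slack clips.
- cup: Bystander: white cup standing upright, 74 mm wide, 64 mm high. Origin under its middle.
- spare_cup: Bystander: white cup upside down, 74 mm wide, 64 mm high.
- pen: Bystander: pen lying on the worktop between the box and the bowl, 135 mm long along its y, 17 mm thick.
- timer: Bystander: wind-up kitchen timer, 62 mm wide, 44 mm high.
- spice_1: Bystander: spice jar, 46 mm wide, 106 mm high, behind the strip.
- spice_2: Bystander: spice jar, 44 mm wide, 105 mm high, behind the strip.
- fork_1: Bystander: fork lying on the worktop to the right of the box, 193 mm long along its x.
- fork_2: Bystander: fork lying in front of the box, near the edge of the worktop, 193 mm long along its x.

How it is judged:
On the way, in this order (a step that is already met when the one before it is completed fails the run):
1. the clip box has sprung open (value of joint lid above 1.1 rad), for 0.1 s.
2. every firm clip lies in the open box and every slack one in the bowl, released (((value of joint clip_1_lever below -0.055 rad and x of clip_1 in the frame of clip_box between -0.062 and 0.062 m and y of clip_1 in the frame of clip_box between -0.102 and 0.102 m and z of clip_1 in the frame of clip_box between 0 and 0.055 m) or (value of joint clip_1_lever above -0.04 rad and horizontal distance between clip_1 and bowl below 0.1 m and z of clip_1 in the frame of bowl between 0 and 0.055 m)) and ((value of joint clip_2_lever below -0.055 rad and x of clip_2 in the frame of clip_box between -0.062 and 0.062 m and y of clip_2 in the frame of clip_box between -0.102 and 0.102 m and z of clip_2 in the frame of clip_box between 0 and 0.055 m) or (value of joint clip_2_lever above -0.04 rad and horizontal distance between clip_2 and bowl below 0.1 m and z of clip_2 in the frame of bowl between 0 and 0.055 m)) and ((value of joint clip_3_lever below -0.055 rad and x of clip_3 in the frame of clip_box between -0.062 and 0.062 m and y of clip_3 in the frame of clip_box between -0.102 and 0.102 m and z of clip_3 in the frame of clip_box between 0 and 0.055 m) or (value of joint clip_3_lever above -0.04 rad and horizontal distance between clip_3 and bowl below 0.1 m and z of clip_3 in the frame of bowl between 0 and 0.055 m)) and contact force between each of clip_1, clip_2, clip_3 and the fingers below 0.2 N and value of joint lid above 0.5 rad), for 0.2 s.
At the end, for the whole second after the job is handed in: Lid snapped shut (below 0.03 rad). Each clip that shuts fully when let go (firm; lever below -0.055 rad) has its pivot in the box, each that does not (slack; above -0.04) has it in the upright bowl, within 100 mm of its middle, no higher than its rim. All let go, at rest (((value of joint clip_1_lever below -0.055 rad and x of clip_1 in the frame of clip_box between -0.062 and 0.062 m and y of clip_1 in the frame of clip_box between -0.102 and 0.102 m and z of clip_1 in the frame of clip_box between 0 and 0.055 m) or (value of joint clip_1_lever above -0.04 rad and horizontal distance between clip_1 and bowl below 0.1 m and z of clip_1 in the frame of bowl between 0 and 0.055 m)) and ((value of joint clip_2_lever below -0.055 rad and x of clip_2 in the frame of clip_box between -0.062 and 0.062 m and y of clip_2 in the frame of clip_box between -0.102 and 0.102 m and z of clip_2 in the frame of clip_box between 0 and 0.055 m) or (value of joint clip_2_lever above -0.04 rad and horizontal distance between clip_2 and bowl below 0.1 m and z of clip_2 in the frame of bowl between 0 and 0.055 m)) and ((value of joint clip_3_lever below -0.055 rad and x of clip_3 in the frame of clip_box between -0.062 and 0.062 m and y of clip_3 in the frame of clip_box between -0.102 and 0.102 m and z of clip_3 in the frame of clip_box between 0 and 0.055 m) or (value of joint clip_3_lever above -0.04 rad and horizontal distance between clip_3 and bowl below 0.1 m and z of clip_3 in the frame of bowl between 0 and 0.055 m)) and contact force between each of clip_1, clip_2, clip_3 and the fingers below 0.2 N and linear speed of each of clip_1, clip_2, clip_3, bowl below 0.03 m/s and value of joint lid below 0.03 rad and angle between bowl's own z axis and vertical below 0.15 rad); the robot touches nothing.
It fails at once if another thing on the worktop is shoved more than 30 mm or knocked over (distance of any of cup, spare_cup, pen, timer, spice_1, spice_2, fork_1, fork_2 from where it was at the start of the episode above 0.03 m or angle between any of cup, timer, spice_1, spice_2's own z axis and vertical above 0.6 rad).
It also fails if it takes over 72 s, if anything falls off the work surface, if the arm or the gripper's body presses on something with over 40 N, if the wrist force passes 120 N, or if a joint passes its speed limit or range.

## Working session

There is one attempt and no reset: what is moved stays moved. The work goes in short steps, Python scripts to look and compute and a shell command to move; the robot and the scene stay as the last step left them, time stands still between calls to the robot, and variables do not carry over. Pictures are saved under pics/ and viewed, at most 10 in all, crops included, and the job is handed in when it is done.

```bash
ls; mkdir -p pics
python3 - <<'E'
from station import bot, viewer, order
import cv2,pickle
print(bot.read_state(), bot.hold_point_z)
for n in ("side","top"):
    s=viewer.snapshot(n); pickle.dump(s,open(f'pics/{n}0.pkl','wb'))
    cv2.imwrite(f'pics/{n}0.png',cv2.resize(s['frame'][:,:,::-1],(800,600)))
    print(n,{k:v for k,v in s.items() if k!='frame'})
E
```

```text
pics
{'clock': 0.0, 'joint_positions': array([-1.31498001e+00,  3.14223763e-01, -4.80788723e-02,  1.21018900e+00,
       -8.37863440e-06,  1.57078317e+00]), 'qd': array([ 3.83041389e-04, -7.21735774e-04, -4.40949293e-04,  2.29903789e-05,
       -2.42814954e-04, -2.38863835e-04]), 'effort': array([-2.77660060e-03, -5.39587283e+01,  3.39749980e+01,  1.92410935e-02,
       -1.17227792e-04, -6.90614126e-07]), 'tool_pos': array([ 0.15167317, -0.57991941,  0.230436  ]), 'tool_rot': array([-3.11425935e+00, -4.00546659e-01,  3.52536803e-04]), 'contact_force': array([-0.1310051 , -0.83169211, -0.23707109]), 'ft_torque': array([ 0.01313305, -0.01670214,  0.02125792]), 'grip_force': 0.0, 'width': 0.9984022450715088} 0.0187
side {'fx': 379.5170927469254, 'fy': 379.5170927469254, 'cx': 277.3486192414357, 'cy': 212.24483643359676, 'extrinsics': array([[-0.84859823, -0.52902605, -0.00353312,  0.45159675],
       [ 0.32076168, -0.51981414,  0.79177345, -0.26361319],
       [-0.42070535,  0.67076426,  0.61080465, -0.65188228],
       [ 0.        ,  0.        ,  0.        ,  1.        ]])}
top {'fx': 409.1755749883925, 'fy': 409.1755749883925, 'cx': 276.9479520928741, 'cy': 206.84804018023053, 'extrinsics': array([[-1.23920165e-02, -9.99923202e-01, -1.67289161e-04,
        -1.69751408e-02],
       [ 9.97096482e-01, -1.23695557e-02,  7.51372024e-02,
        -5.77095812e-01],
       [-7.51335013e-02,  7.64298019e-04,  9.97173191e-01,
        -1.29471038e+00],
       [ 0.00000000e+00,  0.00000000e+00,  0.00000000e+00,
         1.00000000e+00]])}
```

View pics/top0.png

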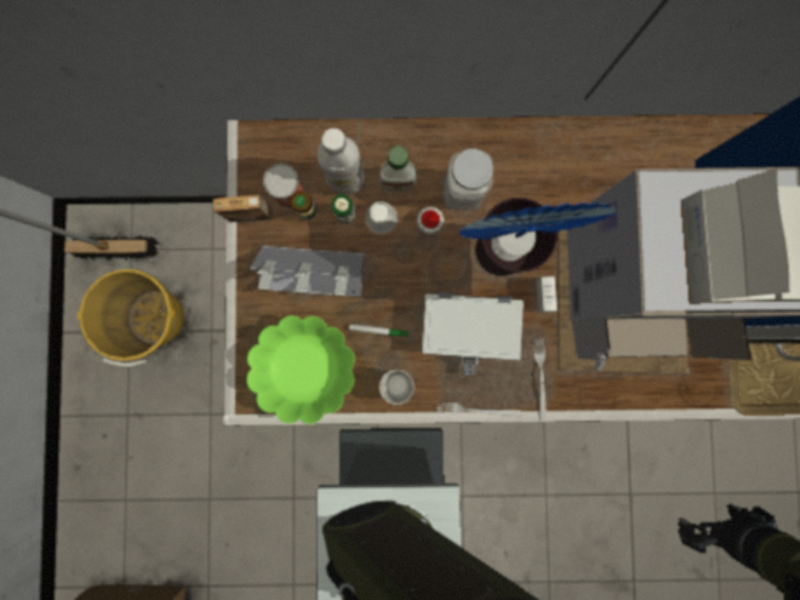

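View pics/side0.png

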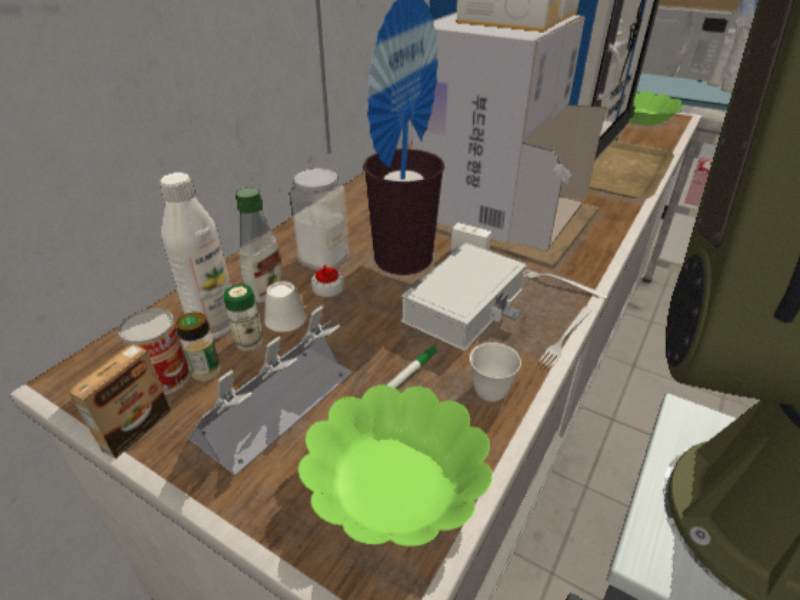

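The top view shows the box lid at about (425–523, 295–359), the bowl at about (300, 370), and the strip with clips near (265, 272), (303, 275) and (342, 277). In the side view the clips stand at about (228, 390), (272, 358) and (318, 325), and the latch is at (508, 308). All of these are in 800 px coordinates.

```bash
cat > h.py <<'E'
import numpy as np,cv2,pickle
from scipy.spatial.transform import Rotation as R
def load(n): return pickle.load(open(f'pics/{n}.pkl','rb'))
def cam(s,tp=None,tr=None):
    if 'extrinsics' in s: return np.linalg.inv(s['extrinsics'])
    T=np.eye(4);T[:3,:3]=R.from_rotvec(tr).as_matrix();T[:3,3]=tp
    return T@s['mount']
def ray(s,uv,C):
    d=np.array([(uv[0]-s['cx'])/s['fx'],-(uv[1]-s['cy'])/s['fy'],-1.]); return C[:3,3],C[:3,:3]@d
def plane(s,uv,z,C):
    o,d=ray(s,uv,C); return o+d*(z-o[2])/d[2]
def tri(rs):
    A=np.zeros((3,3));b=np.zeros(3)
    for o,d in rs:
        d=d/np.linalg.norm(d);P=np.eye(3)-np.outer(d,d);A+=P;b+=P@o
    p=np.linalg.solve(A,b); return p,[np.linalg.norm(np.cross(p-o,d/np.linalg.norm(d))) for o,d in rs]
def proj(s,p,C):
    q=np.linalg.inv(C)@np.append(p,1); return s['fx']*q[0]/-q[2]+s['cx'],s['fy']*-q[1]/-q[2]+s['cy']
E
python3 - <<'E'
from h import *
t=load('top0');s=load('side0');Ct=cam(t);Cs=cam(s)
hsv=cv2.cvtColor(t['frame'],cv2.COLOR_RGB2HSV)
g=cv2.inRange(hsv,(40,120,80),(80,255,255));g[:150]=0
m=cv2.findContours(g,0,2)[0];c=max(m,key=cv2.contourArea);(u,v),r=cv2.minEnclosingCircle(c)
print('bowl',u,v,r,plane(t,(u,v),.05,Ct))
w=cv2.inRange(hsv,(0,0,150),(180,60,255));
for c in cv2.findContours(w[195:260,285:375],0,2)[0]:
    if cv2.contourArea(c)>500:
        rr=cv2.minAreaRect(c+np.array([285,195]));print('lid',rr,plane(t,rr[0],.061,Ct))
        for k in cv2.boxPoints(rr):print(k,plane(t,k,.061,Ct))
a=cv2.resize(t['frame'][165:215,170:265,::-1],None,fx=4.2,fy=4.2,interpolation=2)
b=cv2.resize(s['frame'][210:300,130:250,::-1],None,fx=4.2,fy=4.2,interpolation=2)
c=cv2.resize(t['frame'][195:265,285:380,::-1],None,fx=4.2,fy=4.2,interpolation=2)
d=np.zeros((600,800,3),np.uint8);d[:210,:399]=a;d[215:215+378,:504]=b;d[:294,401:800]=c[:,:399]
cv2.imwrite('pics/crops.png',d)
E
```

```text
bowl 209.7796173095703 258.6326904296875 38.99593734741211 [0.41538399 0.18733209 0.05      ]
lid ((330.7551574707031, 228.6620635986328), (68.29371643066406, 41.16413879394531), 3.3664605617523193) [ 0.50381218 -0.19049757  0.061     ]
[295.45862 247.20345] [ 0.44780708 -0.07988514  0.061     ]
[297.87585 206.11034] [ 0.57537929 -0.08944575  0.061     ]
[366.0517  210.12068] [ 0.56019784 -0.30186177  0.061     ]
[363.63446 251.21379] [ 0.43283655 -0.2907143   0.061     ]
```

View pics/crops.png

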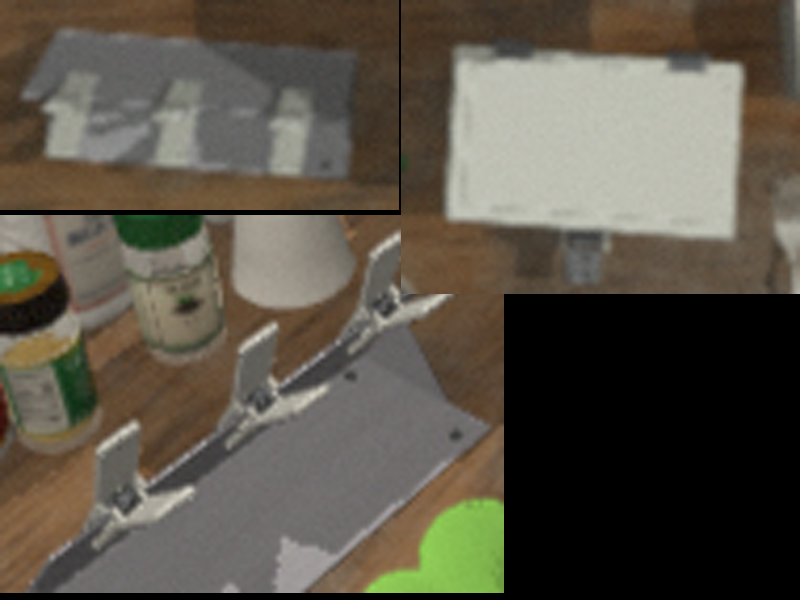

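The crops show the three clips jaws-down, with dark pivots in the side crop at (125, 498), (262, 400) and (385, 305). The grey latch pad is at about (583, 262) in the lid crop. Moves cannot tilt the tool, so I'll grip the clips across their 22 mm sides. Next come rough pivots and a helper for tool-frame deltas.

```bash
cat >> h.py <<'E'
def go(x,y,z,yaw=None):
    from station import bot
    s=bot.read_state();M=R.from_rotvec(s['tool_rot']).as_matrix()
    cy=np.degrees(np.arctan2(M[1,0],M[0,0]))
    d=M.T@(np.array([x,y,z])-s['tool_pos'])
    print('yaw',round(cy,2),'tilt',np.round(M[:,2],3),'pos',np.round(s['tool_pos'],4),'shift',np.round(d,4),'n',round(np.linalg.norm(d)/.05,1),'F',np.round(s['contact_force'],1),'w',round(s['width'],3),'g',round(s['grip_force'],1),'t',s['clock'])
    if yaw is not None: print('turn',round(cy-yaw,2))
E
python3 - <<'E'
from h import *
t=load('top0');s=load('side0');Ct=cam(t);Cs=cam(s)
print('pad',plane(t,(328.3,257.4),.029,Ct))
for a,b in zip([(67,108),(178,112),(290,120)],[(125,498),(262,400),(385,305)]):
    ua=(170+a[0]/4.2,165+a[1]/4.2);ub=(130+b[0]/4.2,210+(b[1]-215)/4.2)
    print(tri([ray(t,ua,Ct),ray(s,ub,Cs)]), plane(s,ub,.107,Cs))
# foot front edge
for a in [(45,157),(348,178)]: print('foot',plane(t,(170+a[0]/4.2,165+a[1]/4.2),.002,Ct))
go(.4,-.1832,.08,-4.1)
E
python3 -m pendant '[[0,[0,0,0],6.3],[0,[0,0,0],6.3],[0,[0,0,0],6.2]]' 20
python3 -c "
from h import *
go(.4,-.1832,.08,-4.1)"
```

```text
pad [ 0.4135906  -0.18489557  0.029     ]
(array([0.62417576, 0.25242955, 0.09712302]), [np.float64(0.000507951937688623), np.float64(0.0005079519376887392)]) [0.61631051 0.25823213 0.107     ]
(array([0.62027009, 0.17234158, 0.09170565]), [np.float64(0.000306986468387775), np.float64(0.00030698646838760597)]) [0.60736863 0.18305064 0.107     ]
(array([0.61294093, 0.09058734, 0.093593  ]), [np.float64(0.0006180839794595205), np.float64(0.0006180839794596674)]) [0.60147002 0.10198908 0.107     ]
foot [0.59686804 0.29017808 0.002     ]
foot [0.57755695 0.05453458 0.002     ]
yaw 14.65 tilt [-0.     0.001 -1.   ] pos [ 0.1517 -0.58    0.2305] shift [ 0.3406 -0.3208  0.151 ] n 9.8 F [ 0.6 -1.4 -0.3] w 0.994 g 0.0 t 0.1
turn 18.75
clock: 0.4
tool_pos: [0.1517, -0.5801, 0.2308]
tool_rot: [-3.138, 0.121, 0.0]
contact_force: [0.4, -0.6, -0.1]
width: 0.511
grip_force: 0.0
yaw -4.4 tilt [-0.     0.001 -1.   ] pos [ 0.1517 -0.5801  0.2308] shift [ 0.2171 -0.4146  0.1511] n 9.8 F [ 0.4 -0.6 -0.1] w 0.511 g 0.0 t 0.4
turn -0.3
```

```bash
python3 -m pendant '[[0,[0.022,-0.0415,0.01],0],[0,[0.022,-0.0415,0.01],0],[0,[0.022,-0.0415,0.01],0],[0,[0.022,-0.0415,0.01],0],[0,[0.022,-0.0415,0.01],0]]' >/dev/null
python3 -m pendant '[[0,[0.022,-0.0415,0.01],0],[0,[0.022,-0.0415,0.01],0],[0,[0.022,-0.0415,0.01],0],[0,[0.022,-0.0415,0.01],0],[0,[0.02,-0.041,0.01],0],[0,[0,0,0],0],[0,[0,0,0],0]]'
python3 -c "
from h import *
go(.403,-.184,.022,-4.1)"
```

```text
clock: 1.6
tool_pos: [0.3991, -0.1818, 0.1309]
tool_rot: [-3.14, 0.109, 0.002]
contact_force: [1.3, -0.6, 0.2]
width: 0.001
grip_force: 0.0
yaw -3.97 tilt [-0.001  0.    -1.   ] pos [ 0.3991 -0.1818  0.1309] shift [0.0042 0.0019 0.1089] n 2.2 F [ 1.3 -0.6  0.2] w 0.001 g 0.0 t 1.6
turn 0.13
```

```bash
python3 -m pendant '[[0,[0.004,0.002,0.04],0],[0,[0,0,0.04],0],[0,[0,0,0.015],0],[0,[0,0,0.006],0],[0,[0,0,0.006],0],[0,[0,0,0],0]]'
python3 -m pendant '[[0,[-0.01,0,-0.04],0],[0,[-0.01,0,-0.05],0],[0,[0,0,-0.05],0],[0,[0,0,-0.05],0]]'
python3 - <<'E'
from h import *
from station import viewer
s=viewer.snapshot('side');cv2.imwrite('pics/side1.png',s['frame'][150:420,:,::-1])
go(.403,-.184,.022,-4.1)
E
```

```text
clock: 2.2
tool_pos: [0.4025, -0.1861, 0.0245]
tool_rot: [3.139, -0.116, -0.001]
contact_force: [-3.5, -0.9, 4.0]
width: -0.0
grip_force: 1.6
clock: 2.6
tool_pos: [0.3834, -0.1839, 0.2168]
tool_rot: [3.139, -0.114, 0.005]
contact_force: [1.5, -1.0, -0.5]
width: 0.001
grip_force: 0.0
yaw -4.17 tilt [ 0.013 -0.006 -1.   ] pos [ 0.3873 -0.1858  0.2248] shift [ 0.0129 -0.0039  0.2029] n 4.1 F [ 2.5 -1.6  5.9] w -0.007 g 0.0 t 2.65
turn -0.07
```

View pics/side1.png

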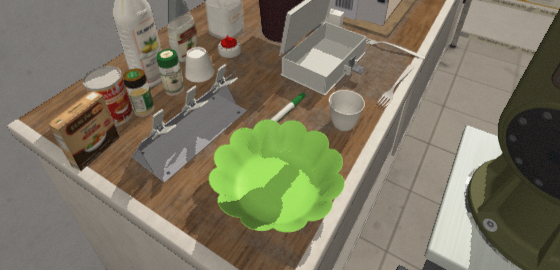

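The lid stands open at about (300, 30) and nothing else has moved. Next I'll look at the strip with the wrist camera.

```bash
python3 -m pendant '[[0.4,[0.01,-0.045,-0.01],0.2],[0.4,[0.01,-0.045,-0.01],0.4],[0.4,[0.01,-0.045,-0.01],0],[0.4,[0.02,-0.045,-0.01],0],[0.4,[0.02,-0.045,-0.01],0],[0.4,[0.02,-0.045,-0.01],0],[0.4,[0.02,-0.045,-0.01],0],[0.4,[0.02,-0.04,-0.01],0]]' >/dev/null
python3 -m pendant '[[0.4,[0,0,0],0],[0.4,[0,0,0],0],[0.4,[0,0,0],0]]'
python3 - <<'E'
from h import *
from station import viewer,bot
st=bot.read_state();s=viewer.snapshot('wrist');pickle.dump((st,s),open('pics/w1.pkl','wb'));cv2.imwrite('pics/w1.png',cv2.resize(s['frame'][:,:,::-1],(800,600)))
print(s['mount'],s['fx'],s['cx'],s['cy'])
go(.5,.17,.35,-4.7)
E
```

```text
clock: 3.75
tool_pos: [0.529, 0.0599, 0.3008]
tool_rot: [-3.051, -0.089, 0.006]
contact_force: [-0.1, 0.5, -0.0]
width: 0.402
grip_force: 0.0
[[ 3.90873238e-04  9.49169286e-01  3.14765808e-01  8.10674799e-02]
 [ 9.99999395e-01 -6.94662979e-04  8.52950848e-04 -5.58663778e-04]
 [ 1.02825090e-03  3.14765284e-01 -9.49168983e-01 -1.42690981e-01]
 [ 0.00000000e+00  0.00000000e+00  0.00000000e+00  1.00000000e+00]] 321.7898194534801 275.7086624510013 211.84600061281307
yaw 3.31 tilt [-0.007  0.089 -0.996] pos [0.5289 0.0598 0.3007] shift [-0.0226 -0.1157 -0.0391] n 2.5 F [ 0.2 -0.1 -1. ] w 0.403 g 0.0 t 3.8
turn 8.01
```

View pics/w1.png

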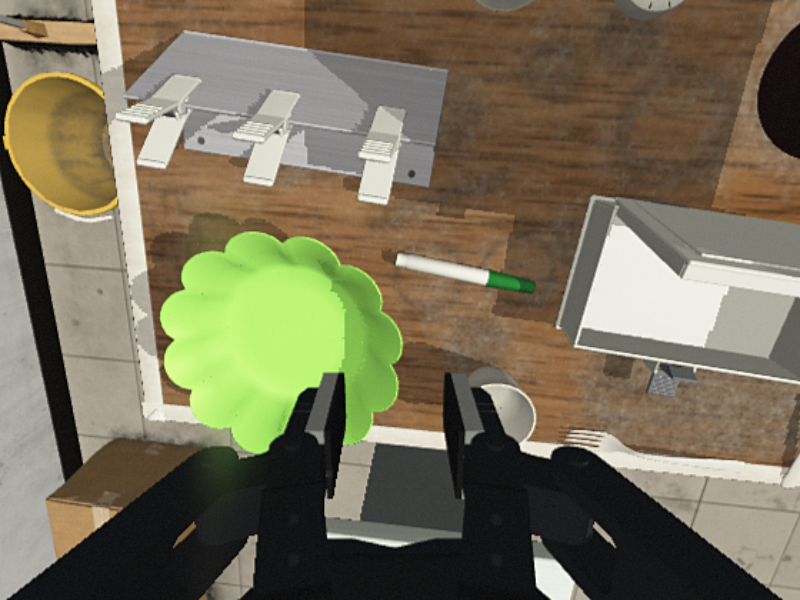

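The wrist view shows the clips with pivots near (185, 100), (285, 110) and (390, 125), and the box is open and empty. The tool has picked up a tilt of 0.089 rad, so I'm checking why.

Run:
```python
from h import *
import os,station
st,s=pickle.load(open('pics/w1.pkl','rb'));print(np.round(st['joint_positions'],3),np.round(st['qd'],3))
C=cam(s,st['tool_pos'],st['tool_rot']);t=load('side0');Cs=cam(t)
for (a,b) in zip([(183,104),(285,115),(388,135)],[(125,498),(262,400),(385,305)]):
    print('pivot',tri([ray(s,(a[0]*.7,a[1]*.7),C),ray(t,(130+b[0]/4.2,210+(b[1]-215)/4.2),Cs)]))
# lower handle tip mid, upper handle tip mid
for p in [(155,163),(258,181),(375,198)]: print('lowtip',plane(s,(p[0]*.7,p[1]*.7),.13,C))
for p in [(136,115),(252,133),(376,153)]: print('hightip',plane(s,(p[0]*.7,p[1]*.7),.152,C))
# plate edge line
for p in [(215,109),(330,128),(435,145)]: print('edge',plane(s,(p[0]*.7,p[1]*.7),.089,C))
for p in [(560,328),(597,197)]: print('boxcorner',plane(s,(p[0]*.7,p[1]*.7),.055,C))
print('pad',plane(s,(664*.7,380*.7),.029,C))
```

```text
[ 0.057  0.166 -0.082  1.324  0.09   3.141] [-0.006 -0.002 -0.012 -0.001  0.001 -0.   ]
pivot (array([0.63302749, 0.2457485 , 0.08554273]), [np.float64(0.001304719850262173), np.float64(0.001304719850262136)])
pivot (array([0.62772122, 0.16683927, 0.08354804]), [np.float64(0.001036181850198684), np.float64(0.0010361818501986762)])
pivot (array([0.61719817, 0.08803628, 0.08972541]), [np.float64(0.001991243607185748), np.float64(0.001991243607185857)])
lowtip [0.59089567 0.24431849 0.13      ]
lowtip [0.5835533  0.17216957 0.13      ]
lowtip [0.57762602 0.09169968 0.13      ]
hightip [0.620226   0.23992084 0.152     ]
hightip [0.61383254 0.16645095 0.152     ]
hightip [0.6067043  0.08953464 0.152     ]
edge [0.62962035 0.21860069 0.089     ]
edge [0.62118847 0.13223966 0.089     ]
edge [0.61386195 0.05478307 0.089     ]
boxcorner [ 0.46885666 -0.06738323  0.055     ]
boxcorner [ 0.58243483 -0.07698568  0.055     ]
pad [ 0.41584271 -0.18008637  0.029     ]
```

```bash
python3 - <<'E'
from h import *
st,s=pickle.load(open('pics/w1.pkl','rb'))
C=cam(s,st['tool_pos'],st['tool_rot']);t=load('side0');Cs=cam(t)
for n,a,b in [('hi1',(137,121),(125,426)),('hi2',(250,139),(262,328)),('hi3',(376,159),(387,240)),('lo1',(153,165),(190,491)),('lo2',(257,183),(325,388))]:
    p,e=tri([ray(s,(a[0]*.7,a[1]*.7),C),ray(t,(130+b[0]/4.2,210+(b[1]-215)/4.2),Cs)]);print(n,np.round(p,4),np.round(e[0],4))
E
python3 -m pendant '[[0.4,[0,0,0],-8.5],[0.4,[0,0,0],-8.5],[0.4,[0,0,0],-8.5],[0.4,[0,0,0],-8.5],[0.4,[0,0,0],-8.5],[0.4,[0,0,0],-8.5],[0.4,[0,0,0],-8.5],[0.4,[0,0,0],-8.5]]'
python3 - <<'E'
from h import *
from station import bot
print(np.round(bot.read_state()['joint_positions'],3))
go(.6,.245,.25,175)
E
```

```text
hi1 [0.6174 0.2478 0.14  ] 0.0005
hi2 [0.6104 0.1724 0.1408] 0.0002
hi3 [0.6036 0.0916 0.1392] 0.0009
lo1 [0.5871 0.2499 0.1207] 0.0023
lo2 [0.5793 0.1743 0.1216] 0.0028
clock: 4.6
tool_pos: [0.5288, 0.0597, 0.3006]
tool_rot: [-2.484, -1.793, -0.072]
contact_force: [0.8, -0.4, -0.9]
width: 0.403
grip_force: 0.0
[ 0.057  0.166 -0.082  1.324  0.09   1.948]
yaw 71.57 tilt [-0.007  0.089 -0.996] pos [0.5288 0.0597 0.3006] shift [0.1934 0.0112 0.0665] n 4.1 F [ 0.8 -0.4 -0.9] w 0.403 g 0.0 t 4.6
turn -103.43
```

The tip heights agree at 0.140 m for the upper tips and 0.121 m for the lower ones. The pivots are therefore about 0.095 m up, 6 mm above the edge. The tilt came from joint 6 reaching its limit, so I'll finish the half turn and move over clip_3.

```bash
python3 -m pendant '[[0.6,[0,0,0],-8.59],[0.6,[0,0,0],-8.59],[0.6,[0,0,0],-8.59],[0.6,[0,0,0],-8.59],[0.6,[0,0,0],-8.59],[0.6,[0,0,0],-8.59]]' >/dev/null
python3 -m pendant '[[0.6,[0,0,0],-8.59],[0.6,[0,0,0],-8.59],[0.6,[0,0,0],-8.59],[0.6,[0,0,0],-8.59],[0.6,[0,0,0],-8.59],[0.6,[0,0,0],-8.59]]'
python3 - <<'E'
from h import *
from station import bot
print(np.round(bot.read_state()['joint_positions'],3))
go(.603,.0925,.17,175)
E
```

```text
clock: 5.8
tool_pos: [0.5289, 0.0597, 0.3006]
tool_rot: [-0.144, -3.124, -0.14]
contact_force: [-0.4, 0.6, -0.7]
width: 0.603
grip_force: 0.0
[ 0.057  0.166 -0.082  1.324  0.09   0.148]
yaw 174.77 tilt [-0.007  0.09  -0.996] pos [0.5289 0.0597 0.3006] shift [-0.0728  0.0278  0.1325] n 3.1 F [-0.4  0.6 -0.7] w 0.603 g 0.0 t 5.8
turn -0.23
```

```bash
python3 -m pendant '[[0.6,[-0.024,0.009,0.033],0],[0.6,[-0.024,0.009,0.033],0],[0.6,[-0.024,0.009,0.033],0],[0.6,[0,0,0.033],0],[0.6,[0,0,0],0]]'
python3 - <<'E'
from h import *
from station import viewer,bot
st=bot.read_state();s=viewer.snapshot('wrist');pickle.dump((st,s),open('pics/w2.pkl','wb'));cv2.imwrite('pics/w2.png',s['frame'][:,:,::-1])
go(.603,.0925,.085,175)
E
```

```text
clock: 6.3
tool_pos: [0.5992, 0.0914, 0.1654]
tool_rot: [-0.152, -3.115, -0.137]
contact_force: [-1.5, -0.5, 0.3]
width: 0.597
grip_force: 0.0
yaw 174.45 tilt [-0.012  0.089 -0.996] pos [0.6005 0.0914 0.1684] shift [-0.0042 -0.0059  0.0831] n 1.7 F [-0.4  0.4  1.1] w 0.598 g 0.0 t 6.35
turn -0.55
```

View pics/w2.png

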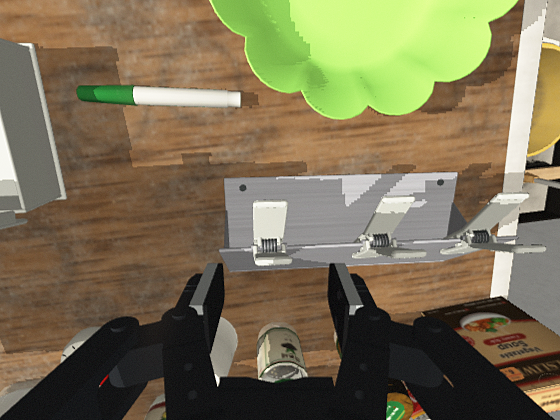

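The coil springs are plainly visible at (269, 246), (381, 240) and (479, 237), and clip_3 sits between the fingers.

```bash
python3 - <<'E'
from h import *
st,s=pickle.load(open('pics/w2.pkl','rb'));C=cam(s,st['tool_pos'],st['tool_rot']);t=load('side0');Cs=cam(t)
for a,b in [((269,246),(385,305)),((381,240),(262,400)),((479,237),(125,498))]:
    print(np.round(plane(s,a,.097,C),4),np.round(tri([ray(s,a,C),ray(t,(130+b[0]/4.2,210+(b[1]-215)/4.2),Cs)])[0],4))
for a in [(230,249),(330,246),(430,241)]: print('edge',np.round(plane(s,a,.089,C),4))
E
python3 -m pendant '[[0.6,[-0.002,-0.003,0.03],0],[0.6,[-0.002,-0.003,0.03],0],[0.6,[0,0,0.023],0],[0.6,[0,0,0],0]]' 
python3 -c "
from h import *
go(.603,.0925,.085,175)"
```

```text
[0.6124 0.092  0.097 ] [0.6122 0.0917 0.0952]
[0.6189 0.1744 0.097 ] [0.6185 0.1746 0.0952]
[0.6267 0.2505 0.097 ] [0.627  0.2515 0.0952]
edge [0.6143 0.0634 0.089 ]
edge [0.6221 0.138  0.089 ]
edge [0.6287 0.2167 0.089 ]
clock: 6.75
tool_pos: [0.6042, 0.0926, 0.0866]
tool_rot: [-0.153, -3.121, -0.139]
contact_force: [-1.2, -0.7, -0.0]
width: 0.603
grip_force: 0.0
yaw 174.44 tilt [-0.009  0.089 -0.996] pos [0.6042 0.0926 0.0866] shift [ 0.0011 -0.0003  0.0016] n 0.0 F [-1.2 -0.7 -0. ] w 0.603 g 0.0 t 6.75
turn -0.56
```

```bash
python3 -m pendant '[[0.1,[0,0,0],0],[0.1,[0,0,0],0],[0.1,[0,0,0],0],[0.1,[0,0,0],0],[0.1,[0,0,0],0],[0.1,[0,0,0],0]]' 40
python3 -m pendant '[[0.1,[0.0028,0.0004,-0.0041],0],[0.1,[0.0028,0.0004,-0.0041],0]]' 
python3 -m pendant '[[0.1,[0.0028,0.0004,-0.0041],0]]' 
python3 -m pendant '[[0.1,[0.0028,0.0004,-0.0041],0]]'
```

```text
clock: 7.35
tool_pos: [0.6079, 0.093, 0.0899]
tool_rot: [-0.152, -3.128, -0.14]
contact_force: [-0.4, -3.0, 7.9]
width: 0.246
grip_force: 40.1
clock: 7.55
tool_pos: [0.6032, 0.0936, 0.0964]
tool_rot: [-0.152, -3.129, -0.14]
contact_force: [7.4, -0.6, -8.9]
width: 0.247
grip_force: 39.4
clock: 7.65
tool_pos: [0.6003, 0.094, 0.1004]
tool_rot: [-0.151, -3.129, -0.14]
contact_force: [8.7, -0.4, -8.5]
width: 0.249
grip_force: 39.3
clock: 7.75
tool_pos: [0.5975, 0.0943, 0.1045]
tool_rot: [-0.151, -3.128, -0.14]
contact_force: [7.7, 0.1, -9.9]
width: 0.242
grip_force: 39.3
```

```bash
python3 -m pendant '[[0.1,[0.0057,0.0008,-0.0082],0],[0.1,[0.0057,0.0008,-0.0082],0]]' 
python3 -m pendant '[[0.1,[0.0085,0.0012,-0.0123],0],[0.1,[0.0085,0.0012,-0.0123],0]]' 
python3 -m pendant '[[0.1,[0.0,0.0012,-0.03],0],[0.1,[0,0.0012,-0.04],0],[0.1,[0,0.0012,-0.04],0],[0.1,[0,0,0],0]]'
python3 - <<'E'
from h import *
from station import viewer,bot
s=viewer.snapshot('wrist');a=s['frame'][150:420,100:460,::-1]
s=viewer.snapshot('side');b=cv2.resize(s['frame'][150:330,120:480,::-1],None,fx=1.6,fy=1.6)
d=np.zeros((270+b.shape[0],b.shape[1],3),np.uint8);d[:270,:360]=a;d[270:]=b;cv2.imwrite('pics/c3.png',d)
go(.50,-.15,.2,175)
E
```

```text
clock: 7.95
tool_pos: [0.5841, 0.0958, 0.121]
tool_rot: [-0.152, -3.124, -0.141]
contact_force: [-0.2, -0.3, 0.2]
width: 0.247
grip_force: 42.0
clock: 8.15
tool_pos: [0.5666, 0.0976, 0.1468]
tool_rot: [-0.152, -3.124, -0.14]
contact_force: [-0.1, 0.1, 0.1]
width: 0.245
grip_force: 42.0
clock: 8.55
tool_pos: [0.5711, 0.0915, 0.2628]
tool_rot: [-0.152, -3.134, -0.143]
contact_force: [-0.2, -0.3, -0.3]
width: 0.246
grip_force: 42.1
yaw 174.48 tilt [-0.003  0.09  -0.996] pos [0.5689 0.0913 0.2575] shift [ 0.0447 -0.251   0.0357] n 5.1 F [ 0.5 -0.3 -1.4] w 0.247 g 42.0 t 8.65
turn -0.52
```

View pics/c3.png

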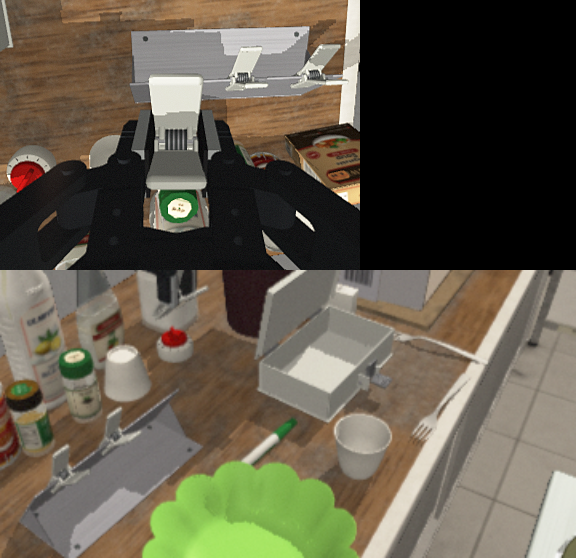

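clip_3 is held squarely across its sides. It took about 12 N of sliding force to pull out, which points to firm (slack would be 4 N or less). Carrying it to the box.

```bash
python3 -m pendant '[[0.1,[0.0075,-0.04,0.003],0],[0.1,[0.0075,-0.04,0.003],0],[0.1,[0.0075,-0.04,0.003],0],[0.1,[0.0075,-0.04,0.003],0],[0.1,[0.0075,-0.04,0.003],0],[0.1,[0.006,-0.04,0.003],0],[0.1,[0,0,0],0]]' 
python3 -c "
from h import *
go(.5016,-.1385,.040,175.5)"
```

```text
clock: 9.35
tool_pos: [0.4988, -0.1441, 0.2147]
tool_rot: [-0.16, -3.119, -0.139]
contact_force: [-0.6, 0.1, 0.0]
width: 0.248
grip_force: 42.0
yaw 174.19 tilt [-0.01   0.089 -0.996] pos [ 0.4988 -0.1441  0.2147] shift [-0.0056 -0.0096  0.1744] n 3.5 F [-0.6  0.1  0. ] w 0.248 g 42.0 t 9.35
turn -1.31
```

```bash
python3 -m pendant '[[0.1,[-0.001,-0.003,0.043],0],[0.1,[-0.002,-0.003,0.043],0],[0.1,[-0.002,-0.002,0.043],0],[0.1,[-0.001,-0.002,0.03],0],[0.1,[0,0,0.013],0],[0.1,[0,0,0],0]]' 
python3 -m pendant '[[0.45,[0,0,0],0],[0.45,[0,0,0],0],[0.45,[0,0,0],0],[0.45,[0,0,0],0]]' 
python3 -m pendant '[[0.45,[0,0,-0.03],0],[0.45,[0,0,-0.04],0],[0.45,[0,0,-0.05],0],[0.45,[0,0,-0.05],0],[0.45,[0.03,0,0],0],[0.45,[0.03,0,0],0],[0.45,[0,0,0],0]]'
python3 - <<'E'
from h import *
from station import viewer,bot
st=bot.read_state();s=viewer.snapshot('wrist');pickle.dump((st,s),open('pics/w3.pkl','wb'));cv2.imwrite('pics/w3.png',s['frame'][:,:,::-1])
go(.603,.1745,.17,175)
E
```

```text
clock: 9.95
tool_pos: [0.5035, -0.1347, 0.0426]
tool_rot: [-0.151, -3.119, -0.142]
contact_force: [-0.7, 0.0, 0.5]
width: 0.245
grip_force: 42.0
clock: 10.35
tool_pos: [0.5065, -0.1364, 0.0457]
tool_rot: [-0.152, -3.126, -0.139]
contact_force: [-0.5, -0.2, -0.1]
width: 0.45
grip_force: 0.0
clock: 11.05
tool_pos: [0.4442, -0.1452, 0.2158]
tool_rot: [-0.153, -3.123, -0.14]
contact_force: [0.0, 0.2, -0.4]
width: 0.449
grip_force: 0.0
yaw 174.43 tilt [-0.005  0.089 -0.996] pos [ 0.446  -0.1455  0.2156] shift [-0.1258  0.3285  0.0732] n 7.2 F [ 0.6  0.2 -0.4] w 0.449 g 0.0 t 11.1
turn -0.57
```

View pics/w3.png

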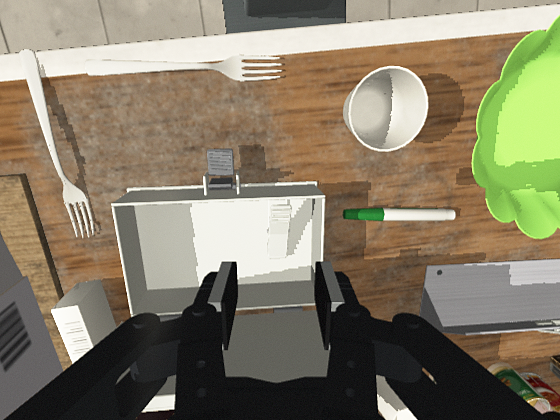

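clip_3 lies in the box at about (280, 230). On to clip_2.

```bash
python3 -m pendant '[[0.6,[-0.0165,0.041,0.004],0],[0.6,[-0.0165,0.041,0.004],0],[0.6,[-0.0165,0.041,0.004],0],[0.6,[-0.0165,0.041,0.004],0],[0.6,[-0.0165,0.041,0.004],0],[0.6,[-0.0165,0.041,0.004],0],[0.6,[-0.0165,0.041,0.004],0],[0.6,[-0.0165,0.041,0.004],0]]' >/dev/null
python3 -m pendant '[[0.6,[0,0,0],0],[0.6,[0,0,0],0]]' 
python3 -c "
from h import *
go(.609,.175,.0895,175)"
```

```text
clock: 12.1
tool_pos: [0.6104, 0.1709, 0.2091]
tool_rot: [-0.148, -3.123, -0.139]
contact_force: [-0.2, -0.9, 0.4]
width: 0.601
grip_force: 0.0
yaw 174.6 tilt [-0.007  0.089 -0.996] pos [0.6104 0.1709 0.2091] shift [-1.000e-04 -6.600e-03  1.195e-01] n 2.4 F [-0.2 -0.9  0.4] w 0.601 g 0.0 t 12.1
turn -0.4
```

```bash
python3 -m pendant '[[0.6,[0,-0.0066,0.03],0],[0.6,[0,0,0.035],0],[0.6,[0,0,0.035],0],[0.6,[0,0,0.02],0],[0.6,[0,0,0],0]]' 
python3 -m pendant '[[0.1,[0,0,0],0],[0.1,[0,0,0],0],[0.1,[0,0,0],0],[0.1,[0,0,0],0],[0.1,[0,0,0],0],[0.1,[0,0,0],0]]' 40
python3 -m pendant '[[0.1,[0.0028,0.0004,-0.0041],0],[0.1,[0.0028,0.0004,-0.0041],0]]' 
python3 -m pendant '[[0.1,[0.0028,0.0004,-0.0041],0]]' 
python3 -m pendant '[[0.1,[0.0028,0.0004,-0.0041],0]]' 
python3 -m pendant '[[0.1,[0.0057,0.0008,-0.0082],0],[0.1,[0.0057,0.0008,-0.0082],0],[0.1,[0.0085,0.0012,-0.0123],0]]'
```

```text
clock: 12.6
tool_pos: [0.6058, 0.1721, 0.0867]
tool_rot: [-0.154, -3.118, -0.136]
contact_force: [-0.0, -0.2, -0.1]
width: 0.599
grip_force: 0.0
clock: 13.2
tool_pos: [0.6099, 0.1737, 0.0917]
tool_rot: [-0.152, -3.127, -0.14]
contact_force: [-0.2, -1.6, 7.2]
width: 0.247
grip_force: 39.5
clock: 13.4
tool_pos: [0.6044, 0.1748, 0.0991]
tool_rot: [-0.152, -3.126, -0.141]
contact_force: [3.3, -0.5, -1.1]
width: 0.248
grip_force: 39.2
clock: 13.5
tool_pos: [0.6012, 0.1752, 0.1032]
tool_rot: [-0.152, -3.126, -0.141]
contact_force: [4.2, -0.2, -0.6]
width: 0.246
grip_force: 39.2
clock: 13.6
tool_pos: [0.5983, 0.1754, 0.1073]
tool_rot: [-0.151, -3.126, -0.14]
contact_force: [5.5, -0.9, -0.5]
width: 0.247
grip_force: 39.2
clock: 13.9
tool_pos: [0.5763, 0.1773, 0.1354]
tool_rot: [-0.152, -3.121, -0.139]
contact_force: [-0.5, -0.8, -0.7]
width: 0.243
grip_force: 39.2
```

The pull force along the strip was only about 3 N, so clip_2 looks slack. It goes to the bowl.

```bash
python3 -m pendant '[[0.1,[0.02,0,-0.03],0],[0.1,[0.035,0.004,-0.01],0],[0.1,[0.04,0.004,0],0],[0.1,[0.04,0.004,0],0],[0.1,[0.016,0,0],0],[0.1,[0,0,0],0]]' 
python3 -c "
from h import *
go(.425,.202,.045,175)"
```

```text
clock: 14.5
tool_pos: [0.4267, 0.2002, 0.1793]
tool_rot: [-0.149, -3.123, -0.14]
contact_force: [-0.2, 0.3, -0.5]
width: 0.246
grip_force: 39.2
yaw 174.59 tilt [-0.008  0.09  -0.996] pos [0.4267 0.2002 0.1793] shift [-0.0003 -0.0102  0.1339] n 2.7 F [-0.2  0.3 -0.5] w 0.246 g 39.2 t 14.5
turn -0.41
```

```bash
python3 -m pendant '[[0.1,[0,-0.01,0.03],0],[0.1,[0,0,0.04],0],[0.1,[0,0,0.035],0],[0.1,[0,0,0.02],0],[0.1,[0,0,0.009],0],[0.1,[0,0,0],0]]' 
python3 -m pendant '[[0.45,[0,0,0],0],[0.45,[0,0,0],0],[0.45,[0,0,0],0],[0.45,[0,0,0],0]]' 
python3 -m pendant '[[0.45,[0,0,-0.03],0],[0.45,[0,0,-0.04],0],[0.45,[0,0,-0.05],0],[0.45,[0,0,-0.045],0],[0.6,[0,0,0],0]]'
python3 - <<'E'
from h import *
from station import viewer,bot
st=bot.read_state();s=viewer.snapshot('side');pickle.dump(s,open('pics/s4.pkl','wb'))
go(.6175,.2515,.0925,175)
E
```

```text
clock: 15.1
tool_pos: [0.4275, 0.202, 0.0436]
tool_rot: [-0.152, -3.122, -0.138]
contact_force: [0.9, 0.6, 0.2]
width: 0.246
grip_force: 39.2
clock: 15.5
tool_pos: [0.4284, 0.2025, 0.0453]
tool_rot: [-0.152, -3.125, -0.141]
contact_force: [-0.1, 0.2, 0.1]
width: 0.452
grip_force: 0.0
clock: 16.0
tool_pos: [0.4326, 0.1886, 0.2156]
tool_rot: [-0.152, -3.134, -0.147]
contact_force: [0.9, -0.3, 0.8]
width: 0.587
grip_force: 0.0
yaw 174.46 tilt [ 0.001  0.092 -0.996] pos [0.4313 0.1882 0.2127] shift [-0.1802  0.0697  0.1256] n 4.6 F [ 0.5 -0.  -0.4] w 0.6 g 0.0 t 16.05
turn -0.54
```

```bash
python3 -m pendant '[[0.6,[-0.036,0.014,0.006],0],[0.6,[-0.036,0.014,0.006],0],[0.6,[-0.036,0.014,0.006],0],[0.6,[-0.036,0.014,0.006],0],[0.6,[-0.036,0.014,0.006],0],[0.6,[0,0,0],0],[0.6,[0,0,0],0]]' 
python3 -c "
from h import *
go(.6175,.2515,.0925,175)"
```

```text
clock: 16.75
tool_pos: [0.6135, 0.2419, 0.18]
tool_rot: [-0.152, -3.12, -0.137]
contact_force: [-0.8, -0.6, -0.1]
width: 0.601
grip_force: 0.0
yaw 174.48 tilt [-0.01   0.088 -0.996] pos [0.6135 0.2419 0.18  ] shift [-0.0047  0.0023  0.088 ] n 1.8 F [-0.8 -0.6 -0.1] w 0.601 g 0.0 t 16.75
turn -0.52
```

```bash
python3 -m pendant '[[0.6,[-0.004,0.0023,0.03],0],[0.6,[0,0,0.035],0],[0.6,[0,0,0.023],0],[0.6,[0,0,0],0]]' 
python3 -m pendant '[[0.1,[0,0,0],0],[0.1,[0,0,0],0],[0.1,[0,0,0],0],[0.1,[0,0,0],0],[0.1,[0,0,0],0],[0.1,[0,0,0],0]]' 40
python3 -m pendant '[[0.1,[0.0028,0.0004,-0.0041],0],[0.1,[0.0028,0.0004,-0.0041],0]]' 
python3 -m pendant '[[0.1,[0.0028,0.0004,-0.0041],0]]' 
python3 -m pendant '[[0.1,[0.0028,0.0004,-0.0041],0]]' 
python3 -m pendant '[[0.1,[0.0057,0.0008,-0.0082],0],[0.1,[0.0057,0.0008,-0.0082],0],[0.1,[0.0085,0.0012,-0.0123],0]]'
```

```text
clock: 17.15
tool_pos: [0.6138, 0.2508, 0.0914]
tool_rot: [-0.151, -3.117, -0.135]
contact_force: [-0.5, -0.7, -0.4]
width: 0.601
grip_force: 0.0
clock: 17.75
tool_pos: [0.6193, 0.2522, 0.0971]
tool_rot: [-0.152, -3.127, -0.142]
contact_force: [-1.9, -1.5, 6.9]
width: 0.246
grip_force: 39.8
clock: 17.95
tool_pos: [0.6145, 0.2524, 0.1036]
tool_rot: [-0.152, -3.127, -0.139]
contact_force: [5.8, -0.1, -7.8]
width: 0.244
grip_force: 39.1
clock: 18.05
tool_pos: [0.6117, 0.2526, 0.1076]
tool_rot: [-0.152, -3.127, -0.139]
contact_force: [6.0, 1.1, -7.8]
width: 0.246
grip_force: 39.1
clock: 18.15
tool_pos: [0.6089, 0.2529, 0.1117]
tool_rot: [-0.152, -3.127, -0.139]
contact_force: [5.9, -0.4, -7.9]
width: 0.246
grip_force: 39.1
clock: 18.45
tool_pos: [0.5871, 0.2553, 0.141]
tool_rot: [-0.152, -3.123, -0.14]
contact_force: [-0.1, -0.4, -0.2]
width: 0.248
grip_force: 40.1
```

clip_1 took about 10 N to pull out, so it is firm and goes to the box.

```bash
python3 -m pendant '[[0.1,[0.025,0,-0.035],0],[0.1,[0.025,-0.01,-0.035],0],[0.1,[0.025,-0.03,-0.02],0],[0.1,[0.01,-0.045,-0.004],0],[0.1,[0.006,-0.045,-0.004],0],[0.1,[0,-0.045,-0.004],0],[0.1,[0,-0.045,-0.004],0],[0.1,[0,-0.045,-0.004],0]]' >/dev/null
python3 -m pendant '[[0.1,[0,-0.045,-0.004],0],[0.1,[0,-0.045,-0.004],0],[0.1,[0,-0.045,-0.004],0],[0.1,[0,-0.045,-0.004],0],[0.1,[0,-0.035,-0.004],0],[0.1,[0,0,0],0],[0.1,[0,0,0],0]]' 
python3 -c "
from h import *
go(.4957,-.218,.042,175.5)"
```

```text
clock: 19.95
tool_pos: [0.4513, -0.2235, 0.2297]
tool_rot: [-0.154, -3.124, -0.141]
contact_force: [-0.1, -0.4, -0.3]
width: 0.243
grip_force: 40.1
yaw 174.38 tilt [-0.006  0.09  -0.996] pos [ 0.4513 -0.2235  0.2297] shift [-0.0464 -0.007   0.1872] n 3.9 F [-0.1 -0.4 -0.3] w 0.243 g 40.1 t 19.95
turn -1.12
```

```bash
python3 -m pendant '[[0.1,[-0.023,-0.0035,0.02],0],[0.1,[-0.023,-0.0035,0.03],0],[0.1,[0,0,0.045],0],[0.1,[0,0,0.045],0],[0.1,[0,0,0.032],0],[0.1,[0,0,0.015],0],[0.1,[0,0,0],0]]' 
python3 -m pendant '[[0.45,[0,0,0],0],[0.45,[0,0,0],0],[0.45,[0,0,0],0],[0.45,[0,0,0],0]]' 
python3 -m pendant '[[0.45,[0,0,-0.03],0],[0.45,[0,0,-0.04],0],[0.45,[0,0,-0.05],0],[0.45,[0,0,-0.05],0],[0.0,[0.04,0,0],0],[0.0,[0.04,0,-0.01],0],[0.0,[0,0,-0.01],0]]'
python3 - <<'E'
from h import *
from station import viewer,bot
st=bot.read_state();s=viewer.snapshot('wrist');pickle.dump((st,s),open('pics/w5.pkl','wb'));b=load('s4')['frame']
d=np.zeros((600,700,3),np.uint8);d[:420,:560]=s['frame'][:,:,::-1];d[420:,:560]=0
c=cv2.resize(b[260:390,200:350,::-1],(210,180));d[420:,:210]=c
s2=viewer.snapshot('side')['frame'];d[420:600,220:220+440]=cv2.resize(s2[190:340,200:567,::-1],(440,180));cv2.imwrite('pics/w5.png',d)
go(.42,-.185,.2,175.5)
E
```

```text
clock: 20.65
tool_pos: [0.4939, -0.215, 0.04]
tool_rot: [-0.148, -3.12, -0.143]
contact_force: [0.5, -0.3, -0.0]
width: 0.248
grip_force: 40.2
clock: 21.05
tool_pos: [0.496, -0.218, 0.0421]
tool_rot: [-0.151, -3.125, -0.139]
contact_force: [0.2, 0.7, 0.3]
width: 0.45
grip_force: 0.0
clock: 21.75
tool_pos: [0.4127, -0.2263, 0.2325]
tool_rot: [-0.155, -3.121, -0.141]
contact_force: [0.7, -0.1, -0.3]
width: -0.002
grip_force: 0.0
yaw 174.42 tilt [-0.003  0.088 -0.996] pos [ 0.4175 -0.228   0.2337] shift [0.0013 0.0399 0.0374] n 1.1 F [ 1.1 -0.4 -0.2] w 0.0 g 0.0 t 21.85
turn -1.08
```

View pics/w5.png

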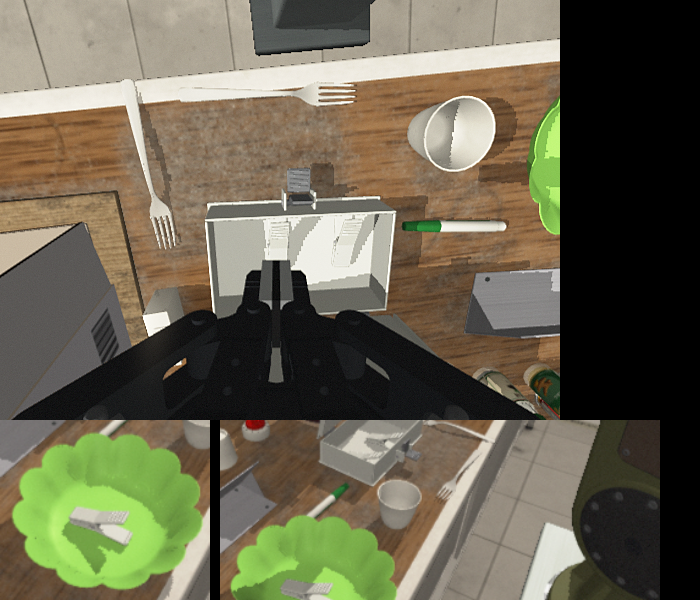

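Clips 1 and 3 are in the box at about (278, 238) and (348, 238), and clip_2 is in the bowl. To shut the lid I need to come at it from behind, so I'm checking clearance there first.

Run:
```python
from h import *
t=load('top0');s=load('side0');Ct=cam(t);Cs=cam(s)
# leaf tips: top-left tip / right tip, side view: leaf bottom right (405,200)x800, top (415,5)
for z in (.25,.35,.45): print(z,np.round([plane(t,(462*.7,236*.7),z,Ct),plane(t,(600*.7,220*.7),z,Ct)],3).tolist())
print('pot',np.round(tri([ray(t,(515*.7,270*.7),Ct),ray(s,(405*.7,190*.7),Cs)])[0],3))
print('pot rim near',np.round(plane(t,(515*.7,272*.7),.18,Ct),3))
go(.585,-.194,.26,175.5)
```

```text
0.25 [[0.67, -0.15, 0.25], [0.697, -0.41, 0.25]]
0.35 [[0.652, -0.138, 0.35], [0.677, -0.374, 0.35]]
0.45 [[0.635, -0.126, 0.45], [0.657, -0.338, 0.45]]
pot [ 0.637 -0.25   0.17 ]
pot rim near [ 0.609 -0.262  0.18 ]
yaw 174.42 tilt [-0.003  0.088 -0.996] pos [ 0.4175 -0.228   0.2337] shift [-0.1631  0.0524 -0.0237] n 3.5 F [ 1.1 -0.4 -0.2] w 0.0 g 0.0 t 21.85
turn -1.08
```

```bash
python3 -m pendant '[[0,[0,0.02,-0.03],0],[0,[-0.03,0.02,-0.01],0],[0,[-0.035,0.02,0],0],[0,[-0.035,0.015,0],0],[0,[-0.03,0.008,0],0],[0,[-0.025,0,0],0],[0,[0,0,0],0],[0,[0,0,0],0]]' 
python3 -c "
from h import *
go(.58,-.16,.172,175.5)"
```

```text
clock: 22.65
tool_pos: [0.5803, -0.1632, 0.2755]
tool_rot: [-0.15, -3.123, -0.14]
contact_force: [0.7, 1.3, -0.7]
width: -0.003
grip_force: 0.0
yaw 174.53 tilt [-0.008  0.09  -0.996] pos [ 0.5803 -0.1632  0.2755] shift [-0.0011 -0.006   0.1033] n 2.1 F [ 0.7  1.3 -0.7] w -0.003 g 0.0 t 22.65
turn -0.97
```

```bash
python3 -m pendant '[[0,[0,-0.003,0.04],0],[0,[0,-0.003,0.04],0],[0,[0,0,0.0235],0],[0,[0,0,0],0]]' 
python3 -m pendant '[[0,[0.017,0,0.002],0],[0,[0.017,0,0.003],0],[0,[0.017,0,0.005],0],[0,[0.018,0,0.011],0],[0,[0.018,0,0.012],0]]' 
python3 -m pendant '[[0,[0.013,0,0.018],0],[0,[0.012,0,0.018],0],[0,[0.005,0,0.016],0],[0,[0.005,0,0.015],0],[0,[0,0,0],0]]' 
python3 -c "
from h import *
go(.45,-.17,.058,175.5)"
```

```text
clock: 23.05
tool_pos: [0.5751, -0.1594, 0.1695]
tool_rot: [-0.152, -3.117, -0.142]
contact_force: [-0.5, -0.0, 1.4]
width: -0.003
grip_force: 0.0
clock: 23.55
tool_pos: [0.4924, -0.1496, 0.1438]
tool_rot: [-0.152, -3.128, -0.138]
contact_force: [0.2, 0.1, 0.4]
width: 0.002
grip_force: 0.3
clock: 24.05
tool_pos: [0.4554, -0.1395, 0.0756]
tool_rot: [-0.152, -3.123, -0.14]
contact_force: [-0.2, -0.2, 1.2]
width: 0.0
grip_force: 0.3
yaw 174.45 tilt [-0.007  0.09  -0.996] pos [ 0.4554 -0.1395  0.0756] shift [ 0.0021 -0.0324  0.0148] n 0.7 F [-0.2 -0.2  1.2] w 0.0 g 0.3 t 24.05
turn -1.05
```

```bash
python3 -m pendant '[[0,[0.003,-0.012,0],0],[0,[0.003,-0.012,0.001],0],[0,[0,-0.01,0.001],0],[0,[0,0,0.006],0],[0,[0,0,0.004],0],[0,[0,0,0.004],0]]' 
python3 -m pendant '[[0,[0,0,0.003],0],[0,[0,0,0.003],0]]'
```

```text
clock: 24.65
tool_pos: [0.4475, -0.172, 0.0572]
tool_rot: [-0.152, -3.125, -0.138]
contact_force: [-11.5, -1.5, 48.5]
width: -0.003
grip_force: 24.3
clock: 24.85
tool_pos: [0.4477, -0.172, 0.0562]
tool_rot: [-0.152, -3.126, -0.135]
contact_force: [-28.7, -0.6, 93.4]
width: -0.001
grip_force: 47.2
```

```bash
python3 -m pendant '[[0,[0,0,-0.01],0],[0,[0,0,-0.02],0],[0,[0.01,0,-0.05],0],[0,[0.02,0,-0.05],0],[0,[0,0,-0.05],0],[0,[0,0,-0.02],0],[0,[0,0,0],0],[0,[0,0,0],0]]'
python3 - <<'E'
from h import *
from station import viewer
s=viewer.snapshot('wrist')['frame'];b=viewer.snapshot('side')['frame']
d=np.zeros((600,560,3),np.uint8);d[:300,:400]=cv2.resize(s[:,:,::-1],(400,300));d[300:]=cv2.resize(b[120:360,112:560,::-1],(560,300));cv2.imwrite('pics/end.png',d)
E
```

```text
clock: 25.65
tool_pos: [0.42, -0.185, 0.245]
tool_rot: [-0.151, -3.124, -0.141]
contact_force: [-0.4, 0.1, -0.2]
width: 0.002
grip_force: 0.0
```

View pics/end.png

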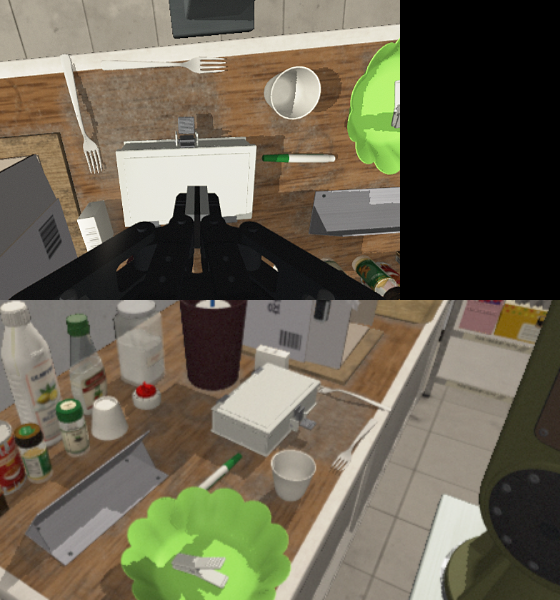

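The lid is shut at about (187, 185) in the wrist view. clip_2 is in the bowl and everything else is in place. Handing in.

```bash
python3 -c "
from station import order
print(order.job_done())"
```

```text
the job is handed in; nothing more can be done
None
```

Job handed in after about 26 s on the robot clock, no verdict returned: clip_1 and clip_3 (firm) are in the box, clip_2 (slack) is in the bowl, and the lid looks shut in the last picture. I judged them by the force to pull each off the strip (about 10, 3 and 12 N for clips 1, 2 and 3), not by squeezing, because the moves could not tilt the tool to the sloping handles. Pressing the lid shut peaked at about 98 N on the wrist, under the 120 N limit.

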